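Aim the stall's video camera at the rosewood slab by its pan handle

ROBOT

A 6-joint arm with a two-finger parallel gripper is mounted at the origin on the work surface. World frame = base frame: x ahead of the robot, y to its left, z up, the work surface at z = 0. Lengths are in m, angles in degrees, forces in N, time in s.
With the tool pointing down it reaches from about 0.375 to 0.9 m from the base axis. Payload 3.1 kg.
Tool frame: the origin (TCP) lies on the centre line of the jaws, within the pads' length; the fingertips stand 25 mm ahead of it and the grasp point (between the pads) lies 6 mm ahead of it; y points along the fingers, x is the direction in which the jaws open and shut, and the axes are right-handed (so a half turn about y gives the same grasp; the last joint's range is limited). The gripper opens to 87 mm and grips with 3 to 60 N. Pads are 19 mm wide; open, the fingers measure 117 mm over their backs; the gripper's body (75 mm by 190 mm) begins 51 mm behind the grasp point.
Start: joints at [62.882, 30.224, 82.088, -0, 67.689, -10.227], TCP at [0.182, 0.598, 0.248] pointing down, gripper open.
Joint ranges: [-176.69, 176.69], [-43.24, 126.21], [12.49, 139.97], [-82, 262], [0, 151.66], [-163.58, 163.58]. Speed limits (degrees/s): [159.86, 159.86, 180, 180, 180, 180].

INTERFACE

Orientations are given as a 3x3 rotation matrix whose columns are the frame's x, y, z axes.
In Python, from rig import * gives the robot as it stands.
- The arm moves only by the tool play_rows, never from a script. Its argument "commands" is a list of rows, each a list of 2 entries, a list of its own where there are three numbers: the shift along the world's x, y, z in m, then the turn, a rotation vector about the world's x, y, z in rad. A call has 1 to 10 rows; each row is the pose to reach, as a shift and turn from the pose commanded when the call began; what a row does not reach only later rows make up. A row lasts 1/8 s, in which the tool goes at most 62.5 mm and 10.7 degrees, less where a joint would pass 70% of its speed; a pose out of reach is approached as far as the arm can. A call with a gripper value outside its range is refused whole. "gripper" is the finger opening in m, from 0 to 0.087, set as the call begins (left out, the last holds). The fingers move at their own pace and stop on an object; the grip force is fixed at half the most. Time passes only in rows, so rows that repeat a pose let the fingers close. It gives the time, the measured TCP pose, the force and the opening at its end, in the units of the state.
- read_state(): the state, without advancing time (a new reading comes with each control period).
- capture(name): name is "side" or "top"; returns a dict with "frame" (420x560x3 uint8, red, green, blue), "depth" (420x560 float32, m along the optical axis (not along the pixel's ray), 0 where there is no reading), "mtx" (3x3 intrinsics, pixels), "dist_coeffs" ([k1, k2, p1, p2, k3] as OpenCV has them; the pictures are not rectified), "cam_to_world" (4x4, takes a point from camera to world coordinates). Camera axes: x right, y down, z forward; pixel columns grow to the right and rows downward; lengths in m; the calibration is good to about 2 mm. A picture is of the moment at which its call begins.
- hand_in(): hands the job in, once; it reports no verdict.
The state is a dict: "time_s": time; "joint_positions": joint angles; "qvel": joint speeds; "tau": joint torques, N m; "position": TCP position; "tcp_rot": TCP orientation; "force": force on the tool from outside, world axes, zero at the start; "moment": the same for the moment, N m; "opening": opening from 0.0 (shut) to 1.0 (fully open).
Only numpy, scipy, OpenCV 4.12 (cv2) and the standard library are available. Lean on these libraries where they do the work, as an engineer would, in place of code of your own. Each camera call takes 0.05 s, during which the arm holds its last target. There are 200 camera calls.

TASK

The stall is about to show the raw-edged rosewood slab on video, but the camera is tipped too far down and may also be turned aside. Using the pan handle of its stand, swing and tilt the camera until it points straight at the middle of the slab's top, and leave it there. Do not touch the camera itself, and do not shift the slab or disturb the vase, canister, jar and cup round the handle.

Things in the scene. Friction and masses are not known exactly. Their poses are not given: they have to be found in the camera images.
- stand: Low video stand, fixed to the counter: dark round base 160 mm across, short 38 mm column and a two-axis head. Origin on the counter under the column's axis, which is the vertical swing (pan) axis; its x axis is the direction in which the camera looks when joint pan is 0, z up.
- head_axis (a point): Fixed point of the stand where the vertical pan axis crosses the level tilt axis, 140 mm above the counter.
- pan (a joint): Swing of the head about the vertical axis, rad, positive to the left (anticlockwise from above), 0 = along the stand's x axis, stops at -1.3 and 1.3. Damped, with about 0.3 N m of drag (2 to 3 N at the grip); stays where it is left.
- tilt (a joint): Tilt of the camera about the level axis, rad: 0 = looks level, positive = looks down (the handle rises as the camera looks down), stops at -0.15 and 1.25. Counterbalanced, damped, with about 0.4 N m of drag (about 3 N at the grip); stays where it is left.
- camera: Black compact camera on top of the head, body 40 x 112 x 64 mm (deep, wide, high), with a 62 mm thick lens that ends 84 mm ahead of the head axis. Origin under the body, 31 mm above the tilt axis (at tilt 0); x = line of sight, z = up through the camera. Its top is about 100 mm from the tilt axis. Not to be touched.
- lens (a point): Centre of the lens's front glass. x = the line of sight, y = to the camera's left, z = its up. The line of sight passes 65 mm above the tilt axis (measured across the line of sight) and cuts the pan axis.
- handle_mid (a point): Point on the centre line of the pan handle, a straight bar that turns rigidly with the camera: 145 mm from the tilt axis, in the middle of its round black rubber grip (25 mm thick, from 83 to 212 mm from the tilt axis; inwards of that an 11 mm bare rod). Axes as those of the lens.
- handle_end (a point): Free end of the handle's grip, on the bar's centre line, 212 mm from the tilt axis. The bar points backwards, away from the lens, in an upright plane 45 mm to the camera's right of the pan axis, and its line meets the tilt axis. It droops 20 degrees (0.349 rad) below the reversed line of sight: its rise above level is the tilt less 0.349 rad.
- slab_middle (a point): Middle of the top face of the loose raw-edged rosewood slab: an irregular red-brown board about 300 x 150 mm and 24 mm thick, one short end split into dark fingers. z up. It weighs about 0.75 kg.
- vase_center (a point): Loose dark turned wooden vase, 84 mm thick, 165 mm tall, bamboo tea tools stick out to 240 mm; point 80 mm up its axis. z up.
- canister_center (a point): Loose brown stoneware tea canister with a knobbed lid, 84 mm thick, 158 mm tall; point 75 mm up its axis. z up.
- jar_center (a point): Loose red-brown turned wooden jar, 82 mm thick, 200 mm tall; point half-way up its axis. z up.
- cup_center (a point): Loose upturned brown stoneware cup under the handle's sweep, 76 mm across, 56 mm tall; point half-way up. z up.

How it is judged (in metres and radians):
At the end, for the whole second after the job is handed in: The camera's line of sight passes within 30 mm of the middle of the slab's top, both sideways and up-and-down as the camera sees it, the slab is in front of the lens, and the head is at rest (y of slab_middle in the frame of lens between -0.03 and 0.03 m and z of slab_middle in the frame of lens between -0.03 and 0.03 m and x of slab_middle in the frame of lens above 0.1 m and velocity of joint pan between -0.05 and 0.05 rad/s and velocity of joint tilt between -0.05 and 0.05 rad/s); the robot touches nothing.
It fails at once if the robot touches the camera itself (contact force between any of the fingers, the arm and camera above 1 N).
It fails at once if the slab is shifted by more than 15 mm (distance of slab_middle from where it was at the start of the episode above 0.015 m).
It fails at once if the vase, the canister or the jar is shifted by more than 20 mm or tipped over (distance of any of vase_center, canister_center, jar_center from where it was at the start of the episode above 0.02 m or angle between any of vase_center, canister_center, jar_center's own z axis and vertical above 0.3 rad).
It fails at once if the cup is shifted by more than 20 mm or tipped over (distance of cup_center from where it was at the start of the episode above 0.02 m or angle between cup_center's own z axis and vertical above 0.3 rad).
It also fails if it takes over 48 s, if anything falls off the work surface, if the arm or the gripper's body presses on something with over 40 N, if the wrist force passes 120 N, or if a joint passes its speed limit or range.

## Working session

There is one attempt and no reset: what is moved stays moved. The work goes in short steps, Python scripts to look and compute and a tool call to move; the robot and the scene stay as the last step left them, time stands still between calls to the robot, and variables do not carry over. Pictures are saved under pics/ and viewed, about 8 in all and at most 12, crops included, and the job is handed in when it is done.

Besides the shell and the picture viewer there is one more tool, called after "Emit:" by a JSON object that holds its "op" and its "data", one argument or row to a line. play_rows: Moves the arm, as the interface text tells. Its arguments: {"type":"object","properties":{"commands":{"type":"array"},"gripper":{"type":"number"}},"required":["commands"]}

```bash
mkdir -p pics
python3 - <<'E'
from rig import *
import cv2,numpy as np
for n in("side","top"):
    c=capture(n); cv2.imwrite(f"pics/{n}0.png",c["frame"][:,:,::-1]); np.savez(f"{n}0.npz",**c)
    print(n,c["mtx"].round(1).tolist(),c["dist_coeffs"],c["cam_to_world"].round(3).tolist())
s=read_state();print(s)
E
```

```text
side [[419.2, 0.0, 281.9], [0.0, 419.2, 206.6], [0.0, 0.0, 1.0]] [-0.07014487  0.          0.          0.          0.        ] [[-0.999, 0.004, 0.041, 0.549], [-0.033, 0.522, -0.853, 0.752], [-0.025, -0.853, -0.521, 0.648], [0.0, 0.0, 0.0, 1.0]]
top [[427.7, 0.0, 277.2], [0.0, 427.7, 207.7], [0.0, 0.0, 1.0]] [-0.09579992  0.          0.          0.          0.        ] [[0.031, -0.996, 0.088, 0.52], [-0.999, -0.028, 0.029, -0.03], [-0.027, -0.089, -0.996, 0.996], [0.0, 0.0, 0.0, 1.0]]
{'time_s': 0.1, 'joint_positions': array([ 6.28803182e+01,  3.02713897e+01,  8.21486601e+01, -7.70742106e-04,
        6.76896329e+01, -1.02284024e+01]), 'qvel': array([-0.00661639, -0.13690572, -0.14067861, -0.10329611,  0.02929341,
        0.0727015 ]), 'tau': array([-5.53393438e-04, -4.40991282e+01, -1.77150893e+01,  6.34774799e-02,
        5.34393790e-02, -4.47542573e-05]), 'position': array([0.18130303, 0.59749041, 0.24669571]), 'tcp_rot': array([[ 2.90550850e-01, -8.61569086e-04, -9.56859165e-01],
       [ 9.56857694e-01, -1.70952899e-03,  2.90551942e-01],
       [-1.88610905e-03, -9.99998168e-01,  3.27693908e-04]]), 'force': array([-0.42947544,  0.49026353,  0.48243105]), 'moment': array([-0.00206823,  0.01929779, -0.07601648]), 'opening': 1.0002956677151347}
```

View pics/side0.png

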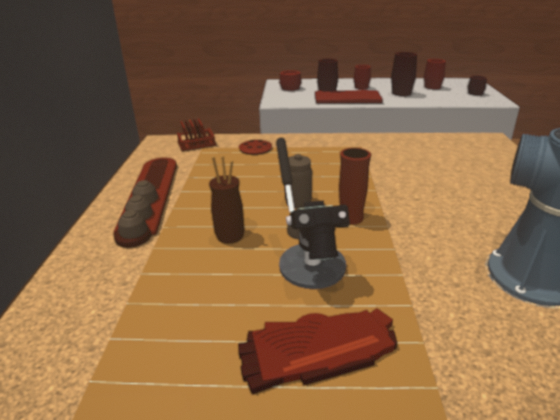

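View pics/top0.png

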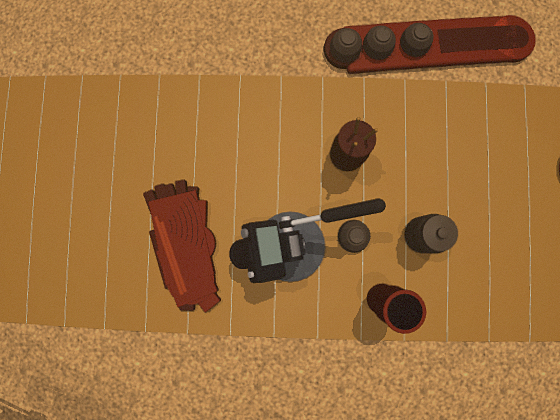

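The side view shows the camera (about 320,230), with the handle rising steeply to (282,142) and the slab at about (320,348). The top view has the slab at (183,247), the head at about (275,248), the grip from (322,217) to (385,205), the vase at (353,143), the cup at (353,236), the canister at (432,233) and the jar at (400,310).

```bash
cat > h.py <<'E'
import numpy as np,cv2
def cloud(c):
    h,w=c["depth"].shape; u,v=np.meshgrid(np.arange(w),np.arange(h))
    p=cv2.undistortPoints(np.stack([u,v],-1).reshape(-1,1,2).astype(float),c["mtx"],c["dist_coeffs"]).reshape(h,w,2)
    P=np.concatenate([p,np.ones((h,w,1))],-1)*c["depth"][...,None]
    T=c["cam_to_world"]; W=P@T[:3,:3].T+T[:3,3]; W[c["depth"]==0]=np.nan
    return W
E
python3 - <<'E'
from h import *
t=np.load("top0.npz");s=np.load("side0.npz");T=cloud(t);S=cloud(s)
np.set_printoptions(precision=3,suppress=True)
print("counter z",np.nanmedian(T[330:,100:500,2]),np.nanmedian(T[100:170,20:130,2]))
# slab
for n,W,c,box in(("top",T,t,(140,170,225,320)),("side",S,s,(230,300,405,395))):
    m=np.zeros(W.shape[:2],bool);m[box[1]:box[3],box[0]:box[2]]=1
    q=W[m&(W[...,2]>.016)&(W[...,2]<.04)]
    r=cv2.minAreaRect(q[:,:2].astype(np.float32));print("slab",n,len(q),np.median(q,0),q.mean(0),r)
# base disc
for n,W,c in(("top",T,t),("side",S,s)):
    hsv=cv2.cvtColor(c["frame"],cv2.COLOR_RGB2HSV)
    m=(W[...,2]>.006)&(W[...,2]<.06)&(abs(W[...,0]-.43)<.13)&(abs(W[...,1]+.07)<.13)
    q=W[m];print(n,"disc z hist",np.histogram(q[:,2],bins=np.arange(.005,.062,.004)))
    z=np.histogram(q[:,2],bins=np.arange(.005,.03,.004))
    for nm,x0,x1,y0,y1 in():pass
for a in[(318,216),(322,215),(330,213),(340,211),(350,210),(360,209),(370,207),(378,206),(382,205),(290,230),(300,220),(310,218),(353,236),(437,233),(405,312),(355,142),(240,253),(270,245),(265,225),(275,275)]:print(a,T[a[1],a[0]])
print("side")
for a in[(282,142),(283,150),(285,160),(287,170),(289,180),(304,217),(342,214),(322,215),(320,240),(228,210),(298,170),(355,190),(315,275)]:print(a,S[a[1],a[0]])
E
```

```text
counter z 0.00047690549863721454 0.0017530588805968472
slab top 6657 [0.518 0.211 0.024] [0.517 0.212 0.024] ((0.5118513703346252, 0.21111607551574707), (0.31120607256889343, 0.14564615488052368), 14.52918815612793)
slab side 8407 [0.524 0.225 0.024] [0.521 0.224 0.024] ((0.5108730792999268, 0.2124912142753601), (0.3110271692276001, 0.1478002965450287), 15.64690113067627)
top disc z hist (array([ 81,  30, 409, 761, 102,  12,  16,  29,  51,  63,  63,  87, 125,
        55]), array([0.005, 0.009, 0.013, 0.017, 0.021, 0.025, 0.029, 0.033, 0.037,
       0.041, 0.045, 0.049, 0.053, 0.057, 0.061]))
side disc z hist (array([ 52,  87, 330, 860,  75,  26,  23,  16,   7,   3,   7,   5,   5,
         0]), array([0.005, 0.009, 0.013, 0.017, 0.021, 0.025, 0.029, 0.033, 0.037,
       0.041, 0.045, 0.049, 0.053, 0.057, 0.061]))
(318, 216) [ 0.578 -0.084  0.19 ]
(322, 215) [ 0.579 -0.09   0.207]
(330, 213) [ 0.582 -0.104  0.217]
(340, 211) [ 0.586 -0.121  0.225]
(350, 210) [ 0.587 -0.137  0.24 ]
(360, 209) [ 0.588 -0.153  0.251]
(370, 207) [ 0.591 -0.168  0.263]
(378, 206) [ 0.592 -0.18   0.271]
(382, 205) [ 0.594 -0.187  0.27 ]
(290, 230) [ 0.552 -0.032  0.147]
(300, 220) [ 0.571 -0.051  0.168]
(310, 218) [ 0.574 -0.069  0.182]
(353, 236) [ 0.546 -0.171  0.054]
(437, 233) [nan nan nan]
(405, 312) [ 0.405 -0.247  0.203]
(355, 142) [ 0.713 -0.147  0.226]
(240, 253) [0.503 0.064 0.163]
(270, 245) [0.521 0.005 0.189]
(265, 225) [0.558 0.016 0.189]
(275, 275) [ 0.465 -0.006  0.187]
side
(282, 142) [ 0.589 -0.168  0.264]
(283, 150) [ 0.587 -0.153  0.25 ]
(285, 160) [ 0.582 -0.131  0.235]
(287, 170) [ 0.577 -0.11   0.219]
(289, 180) [ 0.572 -0.091  0.204]
(304, 217) [0.54  0.055 0.198]
(342, 214) [0.464 0.042 0.197]
(322, 215) [0.504 0.046 0.197]
(320, 240) [0.508 0.07  0.153]
(228, 210) [ 0.725 -0.123  0.104]
(298, 170) [ 0.552 -0.293  0.128]
(355, 190) [ 0.404 -0.206  0.113]
(315, 275) [0.514 0.021 0.019]
```

Run:
```python
import cv2
a=cv2.imread("pics/top0.png")[100:340,220:470];b=cv2.imread("pics/side0.png")[130:300,200:390]
import numpy as np
a=cv2.resize(a,(500,480),interpolation=2);b=cv2.resize(b,None,fx=480/170/1.8,fy=480/170/1.8,interpolation=2)
o=np.zeros((480,800,3),np.uint8);o[:,:500]=a;o[:b.shape[0],500:500+b.shape[1]]=b[:, :300]
cv2.imwrite("pics/z.png",o)
```

```text
(no output)
```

View pics/z.png

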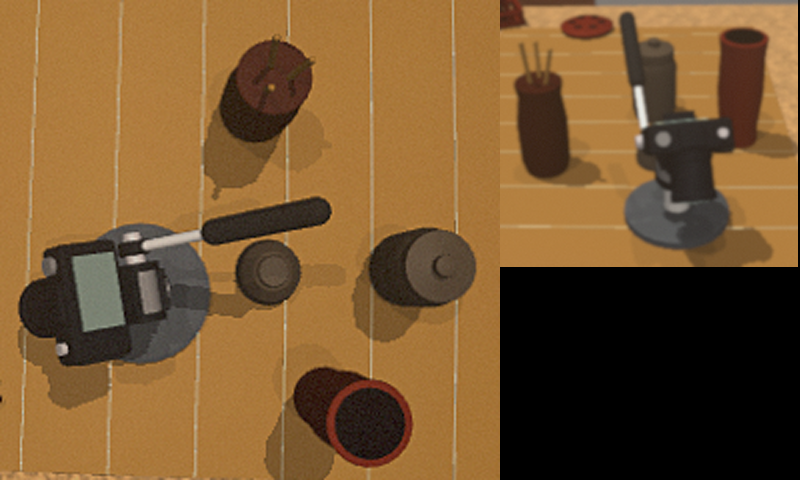

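```bash
cat >> h.py <<'E'
def circ(q):
    A=np.c_[2*q[:,:2],np.ones(len(q))];x=np.linalg.lstsq(A,(q[:,:2]**2).sum(1),rcond=None)[0];return x[:2],np.sqrt(x[2]+x[:2]@x[:2])
SLAB=np.array([.512,.212,.024])
def handle(T,S,H,col=None):
    """fit axis of grip: points in cylinder region behind head, direction + pan/tilt"""
    out=[]
    for W,f in((T,'t'),(S,'s')):
        d=W-H; r=np.linalg.norm(d,axis=-1)
        m=(r>.10)&(r<.215)&(W[...,2]>.155)&(d[...,1]<-.06)&(d[...,0]>-.04)&(d[...,0]<.13)
        m[:]=cv2.morphologyEx(m.astype(np.uint8),cv2.MORPH_OPEN,np.ones((3,3),np.uint8))>0
        q=W[m]; c=q.mean(0); v=np.linalg.svd(q-c)[2][0]; v*=-np.sign(v[1])
        rise=np.arcsin(v[2]); look=np.arctan2(-v[1],-v[0]); out.append((len(q),c,v,rise+.349,look))
    return out
E
python3 - <<'E'
from h import *
np.set_printoptions(precision=4,suppress=True)
t=np.load("top0.npz");s=np.load("side0.npz");T=cloud(t);S=cloud(s)
for W,c in((T,t),(S,s)):
    hsv=cv2.cvtColor(c["frame"],cv2.COLOR_RGB2HSV)
    m=((W[...,2]>.012)&(W[...,2]<.025)&(abs(W[...,0]-.52)<.13)&(abs(W[...,1]+.03)<.12)&(hsv[...,1]<90)).astype(np.uint8)
    q=W[m>0]; print(len(q))
    h=cv2.convexHull(q[:,:2].astype(np.float32))[:,0]
    print(circ(h),cv2.minEnclosingCircle(h), q.min(0),q.max(0))
H=np.array([.527,-.028,.14])
for o in handle(T,S,H):print(o)
for nm,x0,y0,r,zl in(("jar",.40,-.22,.07,.19),("vase",.72,-.13,.08,.12),("can",.55,-.29,.08,.1),("cup",.545,-.17,.05,.05)):
    for W in(T,S):
        m=(W[...,2]>zl)&(np.hypot(W[...,0]-x0,W[...,1]-y0)<r); m&=~((nm=="cup")&(W[...,2]>.065));q=W[m]
        if len(q)>5:print(nm,len(q),q.min(0),q.max(0))
E
```

```text
1562
(array([ 0.526 , -0.0543]), np.float64(0.08369456244342151)) ((0.5247362852096558, -0.06032244861125946), 0.0948609933257103) [ 0.4402 -0.149   0.0122] [0.5985 0.0165 0.0242]
1708
(array([ 0.5245, -0.0493]), np.float64(0.09074127130702675)) ((0.5317612290382385, -0.05261988937854767), 0.10439588874578476) [ 0.4408 -0.1492  0.0121] [0.596  0.0499 0.0249]
(816, array([ 0.5863, -0.1399,  0.2389]), array([ 0.1521, -0.7901,  0.5938]), np.float64(0.9848327789598283), np.float64(1.7609224179676057))
(454, array([ 0.5865, -0.1343,  0.235 ]), array([ 0.1527, -0.7908,  0.5928]), np.float64(0.9835046578740992), np.float64(1.761491513423379))
jar 1532 [ 0.3659 -0.286   0.19  ] [ 0.4465 -0.2058  0.2051]
jar 422 [ 0.3652 -0.2851  0.1901] [ 0.4443 -0.2011  0.2038]
vase 1313 [ 0.6992 -0.1961  0.1202] [ 0.7741 -0.1198  0.24  ]
vase 937 [ 0.6993 -0.196   0.1201] [ 0.772  -0.1189  0.2397]
can 1379 [ 0.5134 -0.3693  0.1002] [ 0.5953 -0.2913  0.1602]
can 495 [ 0.5152 -0.3678  0.1001] [ 0.581  -0.288   0.1592]
cup 288 [ 0.5262 -0.2001  0.05  ] [ 0.5705 -0.1559  0.0619]
```

Run:
```python
from h import *
from scipy.optimize import least_squares
np.set_printoptions(precision=4,suppress=True)
t=np.load("top0.npz");s=np.load("side0.npz");T=cloud(t);S=cloud(s)
for W,c in((T,t),(S,s)):
    hsv=cv2.cvtColor(c["frame"],cv2.COLOR_RGB2HSV)
    m=((W[...,2]>.012)&(W[...,2]<.025)&(abs(W[...,0]-.52)<.1)&(W[...,1]<.06)&(W[...,1]>-.122)&(hsv[...,1]<110)).astype(np.uint8)
    k,l,st,_=cv2.connectedComponentsWithStats(m);b=1+st[1:,4].argmax();q=W[l==b]
    h=cv2.convexHull(q[:,:2].astype(np.float32))[:,0]
    r=least_squares(lambda x:np.hypot(*(h-x).T)-.08,[.52,-.033],loss="soft_l1",f_scale=.002)
    print(len(q),r.x,np.median(abs(r.fun)),q.min(0),q.max(0))
# cylinder fit of grip with known radius 12.5mm, both views
H=np.array([.52,-.0335,.14])
pts=[]
for W in(T,S):
    d=W-H;r=np.linalg.norm(d,axis=-1)
    m=(r>.115)&(r<.215)&(W[...,2]>.17)&(d[...,1]<-.07)&(d[...,0]>0)&(d[...,0]<.13)
    pts.append(W[m])
q=np.vstack(pts)
def res(p):
    v=np.array([p[2],-1,p[3]]);v/=np.linalg.norm(v);c=np.array([p[0],-.13,p[1]])
    return np.linalg.norm(np.cross(q-c,v),axis=1)-.0125
r=least_squares(res,[.585,.225,.19,.75],loss="soft_l1",f_scale=.002);p=r.x
v=np.array([p[2],-1,p[3]]);v/=np.linalg.norm(v);c=np.array([p[0],-.13,p[1]])
tilt=np.arcsin(v[2])+.349;look=np.arctan2(-v[1],-v[0]);A=c+v*(.14-c[2])/v[2]
Hd=A-.045*np.array([np.sin(look),-np.cos(look),0])
print("med res",np.median(abs(r.fun)),"tilt",tilt,"look",look,"v",v,"head",Hd,"end",((q-A)@v).max(),"mid",A+.145*v)
```

```text
1355 [ 0.5194 -0.0316] 0.0007175605196461446 [ 0.4402 -0.1114  0.0122] [ 0.5788 -0.0105  0.0242]
1701 [ 0.5195 -0.0308] 0.0007348800100932806 [ 0.4408 -0.0986  0.0121] [0.598  0.0499 0.0244]
med res 0.0007347029609242241 tilt 0.9816384728270013 look 1.7693228788993622 v [ 0.1591 -0.7906  0.5913] head [ 0.5191 -0.0329  0.14  ] end 0.211800487949145 mid [ 0.5862 -0.1386  0.2257]
```

Emit:
{"op": "play_rows", "data": {
  "commands": [
    [[0, 0, 0.06], [0, 0, 0]],
    [[0, 0, 0.12], [0, 0, -0.1]],
    [[0.026, -0.049, 0.12], [0, 0, -0.22]],
    [[0.053, -0.098, 0.12], [0, 0, -0.34]],
    [[0.08, -0.147, 0.12], [0, 0, -0.46]],
    [[0.106, -0.196, 0.12], [0, 0, -0.58]],
    [[0.133, -0.245, 0.12], [0, 0, -0.7]],
    [[0.159, -0.294, 0.12], [0, 0, -0.82]],
    [[0.186, -0.343, 0.12], [0, 0, -0.95]],
    [[0.212, -0.392, 0.12], [0, 0, -1.077]]
  ],
  "gripper": 0.087
}}

```text
time_s: 1.35
position: [0.394, 0.2044, 0.3674]
tcp_rot: [[0.981, -0.0, -0.194], [0.194, 0.0, 0.981], [-0.0, -1.0, 0.0]]
force: [0.5, -0.3, 0.6]
opening: 0.997
```

Emit:
{"op": "play_rows", "data": {
  "commands": [
    [[0.028, -0.051, 0], [0, 0, 0]],
    [[0.055, -0.102, 0], [0, 0, 0]],
    [[0.083, -0.154, 0], [0, 0, 0]],
    [[0.11, -0.205, 0], [0, 0, 0]],
    [[0.138, -0.257, 0], [0, 0, 0]],
    [[0.166, -0.308, 0], [0, 0, 0]],
    [[0.195, -0.36, 0], [0, 0, 0]],
    [[0.195, -0.36, 0], [0, 0, 0]],
    [[0.195, -0.36, 0], [0, 0, 0]]
  ]
}}

```text
time_s: 2.48
position: [0.5879, -0.1537, 0.3666]
tcp_rot: [[0.98, -0.002, -0.197], [0.197, 0.002, 0.98], [-0.002, -1.0, 0.002]]
force: [0.5, 0.0, 0.1]
opening: 0.998
```

Emit:
{"op": "play_rows", "data": {
  "commands": [
    [[0, 0, -0.03], [0, 0, 0]],
    [[0, 0, -0.06], [0, 0, 0]],
    [[0, 0, -0.09], [0, 0, 0]],
    [[0, 0, -0.11], [0, 0, 0]],
    [[0.001, -0.001, -0.124], [0, 0, 0]],
    [[0.001, -0.001, -0.124], [0, 0, 0]]
  ]
}}

```text
time_s: 3.22
position: [0.5889, -0.1539, 0.2429]
tcp_rot: [[0.98, -0.002, -0.199], [0.199, 0.001, 0.98], [-0.002, -1.0, 0.001]]
force: [0.8, -0.8, 0.8]
opening: 1.001
```

Emit:
{"op": "play_rows", "data": {
  "commands": [
    [[0, 0, 0], [0, 0, 0]],
    [[0, 0, 0], [0, 0, 0]],
    [[0, 0, 0], [0, 0, 0]],
    [[0, 0, 0], [0, 0, 0]],
    [[0, 0, 0], [0, 0, 0]],
    [[0, 0, 0], [0, 0, 0]]
  ],
  "gripper": 0.018
}}

```text
time_s: 3.98
position: [0.5895, -0.155, 0.2435]
tcp_rot: [[0.98, -0.0, -0.198], [0.198, 0.0, 0.98], [-0.0, -1.0, 0.0]]
force: [-0.6, 0.1, -0.7]
opening: 0.404
```

```bash
cat > plan.py <<'E'
from h import *
from rig import *
from scipy.spatial.transform import Rotation as R
import sys
np.set_printoptions(precision=4,suppress=True)
dp,dt,look=map(float,sys.argv[1:4]);n=int(sys.argv[4])
H=np.array([.519,-.032,.14]);st=read_state();P=st["position"];print(P,st["force"],st["opening"],st["time_s"])
left=np.array([-np.sin(look),np.cos(look),0])
for i in range(1,n+1):
    Q=R.from_rotvec([0,0,dp*i/n])*R.from_rotvec(left*dt*i/n)
    print((Q.apply(P-H)+H-P).round(4).tolist(),Q.as_rotvec().round(4).tolist())
E
python3 plan.py -.178 -.2985 1.769 8
python3 - <<'E'
from rig import *
import cv2,numpy as np
o=[capture(n)["frame"] for n in("side","top")]
cv2.imwrite("pics/g.png",np.hstack([o[0][80:380,180:480],o[1][80:380,180:480]])[:,:,::-1])
E
```

```text
[ 0.5895 -0.155   0.2435] [-0.5534  0.0664 -0.6828] 0.4041315303783141 3.975
[-0.0021, -0.0052, -0.0051] [0.0367, 0.0069, -0.0222]
[-0.0044, -0.0103, -0.0103] [0.0735, 0.0131, -0.0445]
[-0.007, -0.0151, -0.0157] [0.1104, 0.0184, -0.0667]
[-0.0097, -0.0196, -0.0211] [0.1475, 0.0229, -0.0888]
[-0.0126, -0.0239, -0.0267] [0.1848, 0.0265, -0.1109]
[-0.0157, -0.0279, -0.0324] [0.2221, 0.0294, -0.1329]
[-0.019, -0.0316, -0.0382] [0.2596, 0.0314, -0.1549]
[-0.0224, -0.035, -0.0441] [0.2971, 0.0326, -0.1767]
```

View pics/g.png

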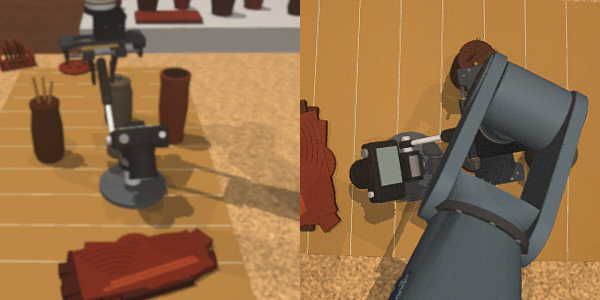

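The jaws straddle the grip, seen at about (103,75) in the left half. The opening is still 35 mm, so I'll give the fingers more time to close.

Emit:
{"op": "play_rows", "data": {
  "commands": [
    [[0, 0, 0], [0, 0, 0]],
    [[0, 0, 0], [0, 0, 0]],
    [[0, 0, 0], [0, 0, 0]],
    [[0, 0, 0], [0, 0, 0]],
    [[0, 0, 0], [0, 0, 0]],
    [[0, 0, 0], [0, 0, 0]]
  ]
}}

```text
time_s: 4.82
position: [0.5894, -0.155, 0.2435]
tcp_rot: [[0.98, -0.0, -0.198], [0.198, 0.0, 0.98], [-0.0, -1.0, 0.0]]
force: [-1.1, -0.7, 0.8]
opening: 0.277
```

Emit:
{"op": "play_rows", "data": {
  "commands": [
    [[-0.0021, -0.0052, -0.0051], [0.037, 0.007, -0.022]],
    [[-0.0044, -0.0103, -0.0103], [0.074, 0.013, -0.044]],
    [[-0.007, -0.0151, -0.0157], [0.11, 0.018, -0.067]],
    [[-0.0097, -0.0196, -0.0211], [0.148, 0.023, -0.089]],
    [[-0.0126, -0.0239, -0.0267], [0.185, 0.027, -0.111]],
    [[-0.0157, -0.0279, -0.0324], [0.222, 0.029, -0.133]],
    [[-0.019, -0.0316, -0.0382], [0.26, 0.031, -0.155]],
    [[-0.0224, -0.035, -0.0441], [0.297, 0.033, -0.177]],
    [[-0.0224, -0.035, -0.0441], [0.297, 0.033, -0.177]],
    [[-0.0224, -0.035, -0.0441], [0.297, 0.033, -0.177]]
  ]
}}

```text
time_s: 6.08
position: [0.5661, -0.1905, 0.1985]
tcp_rot: [[1.0, -0.009, -0.019], [0.021, 0.293, 0.956], [-0.003, -0.956, 0.293]]
force: [-1.3, 1.0, -3.1]
opening: 0.279
```

Emit:
{"op": "play_rows", "data": {
  "commands": [
    [[0, 0, 0], [0, 0, 0]],
    [[0, 0, 0], [0, 0, 0]],
    [[0, 0, 0], [0, 0, 0]],
    [[0, 0, 0], [0, 0, 0]],
    [[0, 0, 0], [0, 0, 0]],
    [[0, 0, 0], [0, 0, 0]],
    [[0, 0, 0], [0, 0, 0]],
    [[0, 0, 0], [0, 0, 0]]
  ],
  "gripper": 0.07
}}

```text
time_s: 7.08
position: [0.5672, -0.19, 0.1994]
tcp_rot: [[1.0, -0.006, -0.02], [0.021, 0.294, 0.956], [-0.0, -0.956, 0.294]]
force: [0.7, 0.1, -0.2]
opening: 0.801
```

```bash
python3 -c "
from rig import *
s=read_state();print(s['position'],s['force'],s['opening'],s['tcp_rot'].round(3).tolist())"
```

```text
[ 0.5671661  -0.19000508  0.19944474] [ 0.71572545  0.11759869 -0.17562809] 0.8009090120737712 [[1.0, -0.006, -0.02], [0.021, 0.294, 0.956], [-0.0, -0.956, 0.294]]
```

Emit:
{"op": "play_rows", "data": {
  "commands": [
    [[0, -0.012, 0.038], [0, 0, 0]],
    [[0, -0.027, 0.086], [0, 0, 0]],
    [[0, -0.044, 0.143], [0, 0, 0]],
    [[0, -0.056, 0.181], [0, 0, 0]],
    [[-0.02, -0.11, 0.19], [0, 0, 0]],
    [[-0.05, -0.16, 0.19], [0, 0, 0]],
    [[-0.08, -0.21, 0.19], [0, 0, 0]],
    [[-0.12, -0.26, 0.19], [0, 0, 0]],
    [[-0.16, -0.3, 0.19], [0, 0, 0]],
    [[-0.16, -0.3, 0.19], [0, 0, 0]]
  ]
}}

```text
time_s: 8.32
position: [0.4038, -0.4934, 0.3886]
tcp_rot: [[1.0, -0.006, -0.013], [0.014, 0.294, 0.956], [-0.002, -0.956, 0.294]]
force: [0.8, -0.0, -0.1]
opening: 0.804
```

```bash
cat > chk.py <<'E'
from h import *
from rig import *
from scipy.optimize import least_squares
np.set_printoptions(precision=4,suppress=True)
t=capture("top");s=capture("side");T=cloud(t);S=cloud(s)
cv2.imwrite("pics/chk.png",np.hstack([t["frame"][60:360,120:480],s["frame"][100:400,150:450]])[:,:,::-1])
H=np.array([.519,-.032,.14]);Q=[]
for W in(T,S):
    d=W-H;r=np.linalg.norm(d,axis=-1)
    m=(r>.115)&(r<.225)&(W[...,2]>.155)&(W[...,2]<.3)&(d[...,1]<-.07)&(d[...,0]>-.02)&(d[...,0]<.13);Q.append(W[m])
q=np.vstack(Q)
def res(p):
    v=np.array([p[2],-1,p[3]]);v/=np.linalg.norm(v);c=np.array([p[0],-.13,p[1]])
    return np.linalg.norm(np.cross(q-c,v),axis=1)-.0125
r=least_squares(res,[.57,.18,.02,.35],loss="soft_l1",f_scale=.002);p=r.x
v=np.array([p[2],-1,p[3]]);v/=np.linalg.norm(v);c=np.array([p[0],-.13,p[1]])
tilt=np.arcsin(v[2])+.349;look=np.arctan2(-v[1],-v[0]);A=c+v*(.14-c[2])/v[2]
print([len(x) for x in Q],"res",np.median(abs(r.fun)),"tilt",tilt,"look",look,"head",A-.045*np.array([np.sin(look),-np.cos(look),0]))
x=np.array([np.cos(look)*np.cos(tilt),np.sin(look)*np.cos(tilt),-np.sin(tilt)]);y=np.array([-np.sin(look),np.cos(look),0]);z=np.cross(x,y)
for sl in([.512,.212,.024],[.52,.217,.024]):
    d=np.array(sl)-H; print("slab in lens", d@x-.084,d@y,d@z-.065)
for n,W,b in(("top",T,(140,170,225,320)),("side",S,(230,300,405,395))):
    m=np.zeros(W.shape[:2],bool);m[b[1]:b[3],b[0]:b[2]]=1;k=W[m&(W[...,2]>.016)&(W[...,2]<.04)]
    print(n,cv2.minAreaRect(k[:,:2].astype(np.float32))[0])
for nm,x0,y0,r,zl in(("jar",.40,-.22,.07,.19),("vase",.72,-.13,.08,.12),("can",.55,-.29,.08,.1),("cup",.545,-.17,.05,.05)):
    for W in(T,S):
        m=(W[...,2]>zl)&(np.hypot(W[...,0]-x0,W[...,1]-y0)<r); m&=~((nm=="cup")&(W[...,2]>.065));k=W[m]
        if len(k)>5:print(nm,len(k),k.min(0),k.max(0))
st=read_state();print(st["time_s"],st["force"],abs(st["qvel"]).max())
E
python3 chk.py
```

```text
[782, 287] res 0.0007326028862138217 tilt 0.6653218757632076 look 1.5848684853335504 head [ 0.5194 -0.0259  0.14  ]
slab in lens 0.17962594757934564 0.0035658135608199427 -0.005589186703584319
slab in lens 0.18347058509507103 -0.004503752820176974 -0.0025724234057166104
top (0.5116835832595825, 0.21158096194267273)
side (0.5111196637153625, 0.21303752064704895)
jar 1530 [ 0.3655 -0.2861  0.1908] [ 0.4465 -0.2058  0.2056]
jar 423 [ 0.3656 -0.2863  0.19  ] [ 0.4442 -0.2039  0.2037]
vase 1311 [ 0.6992 -0.1962  0.1202] [ 0.7745 -0.1202  0.2405]
vase 931 [ 0.6985 -0.1942  0.1202] [ 0.7725 -0.1184  0.2384]
can 1515 [ 0.5135 -0.369   0.1006] [ 0.5953 -0.2103  0.2192]
can 405 [ 0.5151 -0.3621  0.1001] [ 0.5956 -0.2106  0.2188]
cup 248 [ 0.5242 -0.2002  0.05  ] [ 0.5595 -0.1538  0.0611]
8.425 [ 0.4979 -0.5532  0.3883] 2.2976335318086605
```

View pics/chk.png

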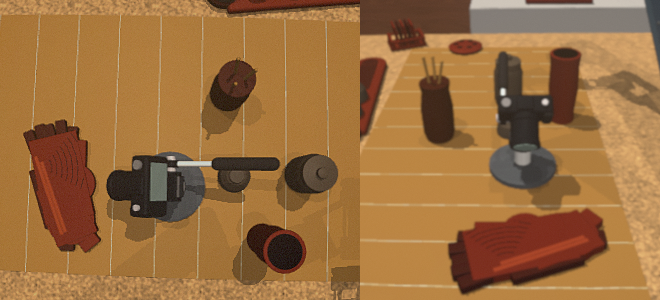

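The picture shows the handle pointing straight back over the cup, from (213,163) to (278,163), the lens facing the slab, and nothing else moved. The aim error is under 10 mm both ways, so I'm handing in.

```bash
python3 -c "
from rig import *
print(hand_in())"
```

```text
the job is handed in; nothing more can be done
None
```

I gripped the pan handle by its rubber grip and swung the camera about 0.18 rad to the right. I also tilted it up by about 0.31 rad, then let go, moved clear and handed the job in at about 8.4 s. No verdict was reported.

**Aim:** The last check gave a tilt of 0.665 rad, with the line of sight about 4 mm off sideways and 3–6 mm off up-and-down from the slab's middle (limit 30 mm). The slab is about 0.18 m ahead of the lens. Taking the slab's middle as its bounding-box centre or as its mask centroid gave nearly the same result.

**Other objects:** The slab, vase and jar measured within about 3 mm of where they started. The canister and cup stayed put as far as could be seen. The handle now partly hides the cup and spoiled some of the canister's readings, but the final picture shows both in place and undisturbed.

**Touch and rest:** The camera was not touched, and the arm was clear with only about 0.5 N of sensor noise. The arm was still settling slightly (2.3°/s at most) at that last reading. I did not measure the head's own speed.

**Disagreement:** Refitting the head axis after the move put it about 6 mm off in y from the earlier value, which is well inside the margin.

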